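# Rehang the lift-off door of a sample cabinet and shut it

## Task

The small white sample cabinet has lost its lift-off door, which leans in the slanted metal rack beside a shorter plain panel. Take the door (the panel with two hinge knuckles), lower both knuckles gently onto the cabinet's two upright hinge pins until it is fully seated, let it go and swing it shut until it is flush with the cabinet front. Do not slam or force it, and leave the plain panel, the vials, bottles and the tape roll where they stand.

Things in the scene. Friction and masses are not known exactly. Their poses are not given: they have to be found in the camera images.
- cabinet: white open-fronted cabinet fixed to the worktop, 120 deep (x) x 200 wide (y) x 160 high; origin: centre of its underside; the doorway faces its own -x, front face at x = -60. Two steel hinge pins stand at its front left (+y) corner on one vertical axis at x = -68, y = +90. With the door shut the plate is parallel to the front, its centre at x = -68, y = -2, its bottom 10 above the worktop
- lip_edge (a point): middle of the front lower edge of the roof's lip, 150 above the worktop, 20 in front of the shut door (cabinet x = -92); the lip is 10 thick and spans cabinet y -100 to +45. It blocks the door from being lowered on while shut: hang it swung open 40 degrees or more. Under it a vertical finger has no room: push the door home with the tool tilted back, away from the cabinet
- door_stop (a point): face of the rubber pad on the cabinet front (x = -63.5, y = -74, z = 75) that stops the shut door; nothing latches the door, only friction holds it where it is left
- pin_low (a point): foot of the lower hinge pin, on its axis, on top of its bracket, 24 above the worktop; axes as the cabinet's. The pin is 8 in diameter and 16 high, its upper 7 tapering to 3. The bracket is 8 thick and reaches 9 in front of the axis and 9 to either side
- pin_top (a point): foot of the upper hinge pin, same size, straight above the lower one, 106 above the worktop. The door's lower knuckle cannot pass through this bracket from above: bring the door in from the front, raised by 18 to 40, each knuckle over its own pin, then lower it
- rack: fixed aluminium rack on a 190 x 130 base; origin: centre of its underside. Two equal slots at its x = -45 and +45 hold panels leaning 30 degrees from vertical, tops towards its own -x (the robot's side). Two 62 long posts per slot carry the panel's -x face, a 10 high toe lip stands behind its lower edge; draw a panel out along its own plane. Which slot holds the door varies
- leaf_center (a point): centre of the door: loose aluminium plate 8 thick (x) x 160 wide (y) x 130 high (z to its top edge), 0.18 to 0.35 kg, outer face -x. Two steel hinge knuckles (20 high, outside diameter 17, bore 11) stand beside its +y edge. Pinch its free top edge across the 8 with the fingers along its plane. Hung and shut, its axes are the cabinet's; opening turns it clockwise seen from above
- leaf_knuckle_low (a point): centre of the underside of the lower knuckle, on the bore axis, at y = +92, z = -51 from leaf_center in the door's axes; rests on pin_low when hung
- leaf_knuckle_top (a point): centre of the underside of the upper knuckle, at y = +92, z = +31 from leaf_center in the door's axes; rests on pin_top when hung
- panel_center (a point): centre of the shorter plain panel without knuckles in the other slot of the rack, 8 x 110 x 75, leaning like the door; leave it there
- vial_a_center (a point): centre of a sample vial 25 in diameter, 61 high, standing in the cabinet; leave it
- vial_b_center (a point): centre of a sample vial with blue cap 27 in diameter, 61 high, standing in the cabinet; leave it
- dropper_center (a point): centre of a small vial with orange cap, 25 in diameter, 63 high, behind on the worktop; leave it
- white_bottle_center (a point): centre of a white bottle 52 in diameter, 118 high, behind on the worktop; leave it
- tape_center (a point): centre of a roll of yellow tape lying flat, 76 in diameter, 19 high; leave it
- vial_c_center (a point): centre of a vial with blue cap, 27 in diameter, 55 high, near the front right; leave it
Things that resemble listed ones, but are neither listed nor needed, are in the scene too. Leave any orange look-alike of the part that bears leaf_center alone.

How it is judged:
By the outcome, as a careful person would: the job done as asked, in the order asked, and still so for the second after the job is handed in, with the robot touching nothing.
It also fails if it takes over 72 s, if anything falls off the work surface, if the arm or the gripper's body presses on something with over 40 N, if the wrist force passes 120 N, or if a joint passes its speed limit or range.

## Robot

A 6-joint arm with a two-finger parallel gripper is mounted at the origin on a cart in front of the work surface, level with it; the furniture and walls round the work are solid. World frame = base frame: x ahead of the robot, y to its left, z up, the work surface at z = 0. Lengths are in m, angles in rad, forces in N, time in s.
With the tool pointing down it reaches from about 0.3 to 0.85 m from the base axis. Payload 4.2 kg.
Tool frame: the origin (TCP) lies between the finger pads; the fingertips stand 17 mm ahead of it and the grasp point (between the pads) lies 2 mm behind it; z points along the fingers, y is the line along which they close (so a half turn about z gives the same grasp; the last joint's range is limited). The gripper opens to 91 mm and grips with 3 to 60 N. Pads are 32 mm wide; open, the fingers measure 118 mm over their backs; the gripper's body (76 mm by 178 mm) begins 60 mm behind the grasp point.
Start: joints at [1.187, 0.32, 1.565, -0, 1.257, -0.02], TCP at [0.205, 0.537, 0.231] pointing down, gripper open.
Joint ranges: [-3.11, 3.11], [-0.84, 2.01], [0.21, 2.61], [-1.34, 4.49], [0.05, 2.63], [-2.56, 2.56]. Speed limits (rad/s): [2.57, 2.57, 3.14, 3.14, 3.14, 3.14].

## Interface

Orientations are given as a 3x3 rotation matrix whose columns are the frame's x, y, z axes.
In Python, from bench import r, viewer, hand_in gives the robot as it stands.
- The arm moves only by the tool jog_arm, never from a script. Its argument "targets" is a list of rows, each an object of numbers: "dx", "dy", "dz": the shift along the tool's x, y, z in cm; "spin": the turn about the tool's z in rad; "gripper": the gripper command: -1 is fully open, 1 is shut, values between are in proportion. A call has 1 to 20 rows; each row is the pose to reach, as a shift and turn from the pose commanded when the call began, along the tool's axes at that moment; what a row does not reach only later rows make up. A row lasts 1/12 s, in which the tool goes at most 41.7 mm and 7.16 degrees, less where a joint would pass 70% of its speed; a pose out of reach is approached as far as the arm can. A call with a gripper value outside its range is refused whole. The fingers move at their own pace and stop on an object; the grip force is fixed at half the most. Time passes only in rows, so rows that repeat a pose let the fingers close. It gives the time, the measured TCP pose, the force, the opening and the grip force at its end, in the units of the state.
- r.read_state(): the state, without advancing time (a new reading comes with each control period).
- viewer.read_camera(name): name is "scene" or "top"; returns the picture (420x560x3 uint8, blue, green, red); there is no depth.
- viewer.camera_params(name): a dict with "mtx" (3x3 intrinsics, pixels), "k1" (the pictures are not rectified: a ray, as slopes to the right and down, at radius r is drawn at 1 + k1 r^2 times it, then the intrinsics apply), "camera_from_world" (4x4, takes a point from world to camera coordinates). Camera axes: x right, y up, looking along -z (the intrinsics and any distortion apply to the point x, -y, -z); pixel columns grow to the right and rows downward; lengths in m; the calibration is good to about 2 mm. A picture is of the moment at which its call begins. camera_params takes no time and is no camera call.
- hand_in(): hands the job in; it is judged then, once.
The state is a dict: "clock": time; "qpos": joint angles; "joint_velocities": joint speeds; "effort": joint torques, N m; "tcp_pos": TCP position; "eef_rot": TCP orientation; "ft_force": force on the tool from outside, world axes, zero at the start; "moment": the same for the moment, N m; "finger_gap": finger opening in m; "gripper_force": force on a finger pad.
Only numpy, scipy, OpenCV 4.12 (cv2) and the standard library are available. Lean on these libraries where they do the work, as an engineer would, in place of code of your own. Each camera call takes 0.05 s, during which the arm holds its last target. There are 200 camera calls.

## Working session

There is one attempt and no reset: what is moved stays moved. The work goes in short steps, Python scripts to look and compute and a tool call to move; the robot and the scene stay as the last step left them, time stands still between calls to the robot, and variables do not carry over. Pictures are saved under pics/ and viewed, at most 10 in all, crops included, and the job is handed in when it is done.

Besides the shell and the picture viewer there is one more tool, called after "Call:" as name([rows], argument=value, ...), one row to a line, values as JSON. jog_arm: Moves the arm, as the interface text tells. Its arguments: {"type":"object","properties":{"targets":{"type":"array"}},"required":["targets"]}

```bash
mkdir -p pics; ls; python3 - <<'E'
from bench import r,viewer
import cv2,numpy as np
for n in("scene","top"):
    im=viewer.read_camera(n);cv2.imwrite(f"pics/{n}0.png",im)
    p=viewer.camera_params(n);print(n,p["mtx"].tolist(),p["k1"],np.round(p["camera_from_world"],3).tolist())
s=r.read_state();print(s["tcp_pos"],np.round(s["eef_rot"],3).tolist(),s["clock"],s["finger_gap"])
E
```

```text
pics
scene [[407.81526870509646, 0.0, 285.29166467050663], [0.0, 407.81526870509646, 211.06407476441512], [0.0, 0.0, 1.0]] 0.013075287124483784 [[0.567, -0.823, 0.016, -0.183], [0.435, 0.316, 0.843, -0.365], [-0.699, -0.471, 0.537, -0.943], [0.0, 0.0, 0.0, 1.0]]
top [[486.22801530709245, 0.0, 269.4109095705363], [0.0, 486.22801530709245, 216.15223747312967], [0.0, 0.0, 1.0]] 0.01898802679815127 [[-0.385, -0.923, -0.004, 0.36], [0.885, -0.37, 0.284, -0.415], [-0.263, 0.106, 0.959, -1.447], [0.0, 0.0, 0.0, 1.0]]
[0.2044644  0.53697537 0.23022713] [[-0.935, 0.356, -0.001], [0.356, 0.935, -0.001], [0.0, -0.002, -1.0]] 0.1 0.09132154867176762
```

View pics/scene0.png

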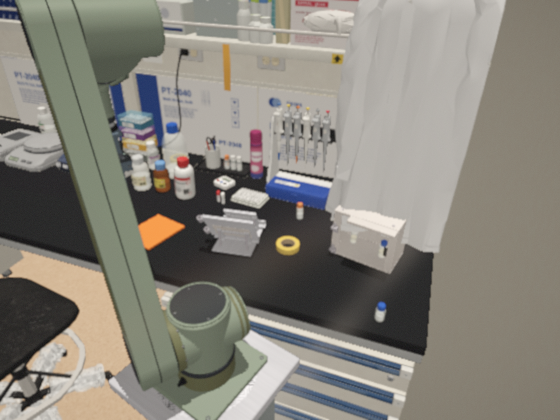

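View pics/top0.png

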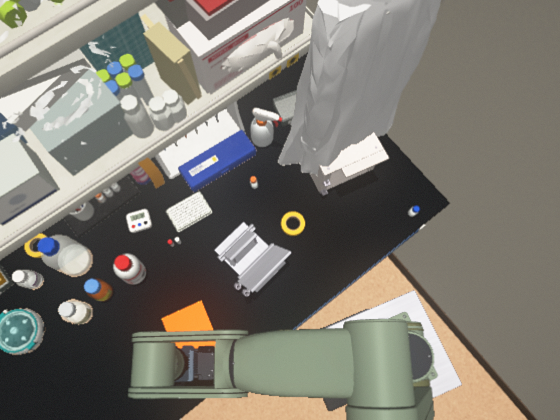

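The scene picture shows the rack at (235,232), the cabinet at (367,237) and the tape at (288,245). In the top picture the rack is at (252,258) and the cabinet at (350,165), partly under the curtain. The orange plate at (155,232) is the look-alike. Next I'll enlarge the rack and cabinet.

```bash
cat > h.py <<'E'
import cv2,numpy as np
from bench import r,viewer
from scipy.optimize import least_squares
def proj(n,P):
    p=viewer.camera_params(n);T=np.array(p["camera_from_world"]);K=np.array(p["mtx"])
    c=np.atleast_2d(P)@T[:3,:3].T+T[:3,3];x=c[:,0]/-c[:,2];y=c[:,1]/c[:,2]
    f=1+p["k1"]*(x*x+y*y);return np.c_[K[0,0]*x*f+K[0,2],K[1,1]*y*f+K[1,2]]
def ray(n,u,z):
    f=lambda q:(proj(n,[q[0],q[1],z])[0]-u);return least_squares(f,[.5,0]).x
def crop(im,x0,y0,w,h,s):
    c=cv2.resize(im[y0:y0+h,x0:x0+w],None,fx=s,fy=s,interpolation=cv2.INTER_CUBIC)
    for i in range(0,w,10):
        cv2.line(c,(i*s,0),(i*s,6 if i%50 else 14),(0,0,255),1)
        if i%20==0: cv2.putText(c,str(x0+i),(i*s,14),0,.32,(0,0,255),1)
    for i in range(0,h,10):
        cv2.line(c,(0,i*s),(6,i*s),(0,0,255),1)
        if i%20==0: cv2.putText(c,str(y0+i),(6,i*s+4),0,.32,(0,0,255),1)
    return c
E
python3 - <<'E'
from h import *
a=cv2.imread("pics/scene0.png");b=cv2.imread("pics/top0.png")
cv2.imwrite("pics/rack.png",np.hstack([crop(a,190,195,80,65,5),crop(b,208,216,88,86,5)[:,:400*2] if 0 else crop(b,210,218,80,65,5)]))
o=np.hstack([crop(a,325,195,80,80,5),crop(b,310,130,80,80,5)])
cv2.imwrite("pics/both.png",np.vstack([np.hstack([crop(a,192,200,80,58,5),crop(b,212,220,80,58,5)]),np.hstack([crop(a,325,200,80,62,5),crop(b,310,132,80,62,5)])]))
E
```

```text
(no output)
```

View pics/both.png

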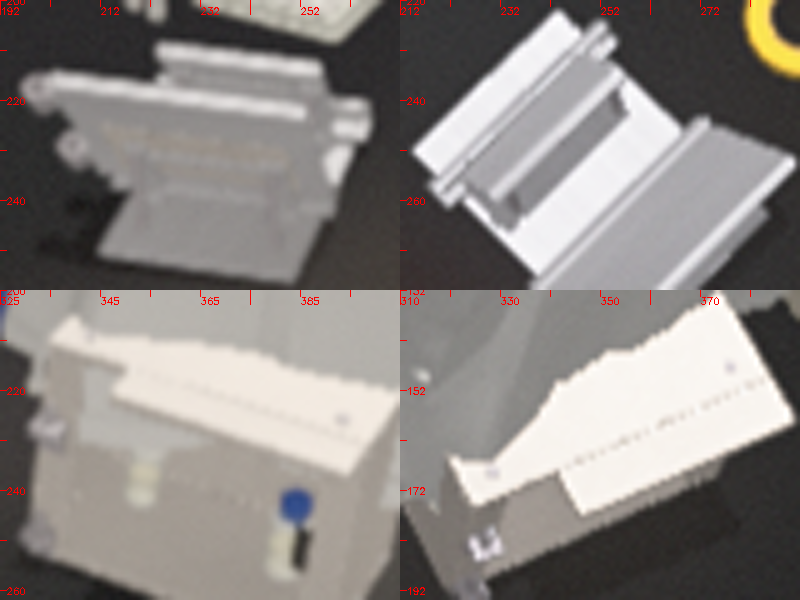

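The door is in the front slot, nearest the robot. Its two knuckles are at the left end (scene (199,217) and (206,230)) and its top edge runs (202,215)-(253,222). The short plain panel is in the rear slot (scene (240,207)). The orange plate lies flat elsewhere. The cabinet's pins are at scene (335,228) and (333,250). Next I'll fit both poses and overlay the models.

```bash
cat > fit.py <<'E'
from h import *
def Rz(a):c,s=np.cos(a),np.sin(a);return np.array([[c,-s,0],[s,c,0],[0,0,1]])
t=np.pi/6;Ry=np.array([[np.cos(t),0,-np.sin(t)],[0,1,0],[np.sin(t),0,np.cos(t)]])
def fit(obs,x0,W,free):
    def f(q):
        e=[]
        for n,p,u in obs: e+=list(proj(n,W(q,p))[0]-u)
        return e
    s=least_squares(f,x0,loss="soft_l1");e=np.array(f(s.x)).reshape(-1,2);return s.x,e
Wd=lambda q,p:Rz(q[3])@Ry@np.array(p)/1000+q[:3]
Wc=lambda q,p:Rz(q[2])@np.array(p)/1000+np.array([q[0],q[1],0])
E
cat > m1.py <<'E'
from fit import *
S,T="scene","top"
cab=[(S,(-60,45,160),(350.2,215.6)),(S,(-92,45,160),(347.4,220.)),(S,(-92,-100,160),(394.8,234.5)),(S,(-60,-100,0),(397,261.6)),
(S,(-68,90,32),(333,246)),(S,(-68,90,114),(335,226)),(T,(-60,100,160),(324,175.6)),(T,(-92,45,160),(346.6,177.2)),(T,(-92,-100,160),(389,158.4)),(T,(-60,45,160),(341,168)),(T,(-72,90,106),(327.4,182.6))]
door=[(S,(4,-80,65),(253.3,221.5)),(S,(-4,-80,65),(252.6,224)),(S,(4,80,65),(202,214.5)),(S,(-4,80,65),(203,217)),(S,(0,92,41),(199,217.6)),(S,(0,92,-41),(206.4,229.6)),(T,(-4,-80,65),(291,252))]
qc,e=fit(cab,[.6,-.2,0],Wc,0);print("cab",qc.round(4));print(e.round(1).tolist())
qd,e=fit(door,[.5,.2,.1,0.2],Wd,0);print("door",qd.round(4));print(e.round(1).tolist())
for z in[0]: pass
np.save("q.npy",np.r_[qc,qd])
E
cat > ov.py <<'E'
from fit import *
def box(c,h):
    c=np.array(c,float);h=np.array(h)/2.;L=[]
    for i in range(3):
        for a in(-1,1):
            for b in(-1,1):
                s=np.zeros(3);s[(i+1)%3]=a;s[(i+2)%3]=b;d=np.zeros(3);d[i]=1;L.append((c+h*(s-d),c+h*(s+d)))
    return L
def over(im,n,x0,y0,w,h,s,sets):
    o=crop(im,x0,y0,w,h,s)
    for W,q,L,col in sets:
        for a,b in L:
            u=proj(n,[W(q,a),W(q,b)]);u=((u-[x0,y0]+.5)*s*4).astype(int)
            cv2.line(o,tuple(map(int,u[0])),tuple(map(int,u[1])),col,1,cv2.LINE_AA,2)
    return o
DOOR=box((0,0,0),(8,160,130))+[((0,92,-51),(0,92,-31)),((0,92,31),(0,92,51))]
CAB=box((0,0,80),(120,200,160))+box((-76,-27.5,155),(32,145,10))+[((-68,90,24),(-68,90,40)),((-68,90,106),(-68,90,122))]
E
python3 m1.py; python3 - <<'E'
from ov import *
q=np.load("q.npy");D=(Wd,q[3:],DOOR,(0,255,0));C=(Wc,q[:3],CAB,(0,0,255))
a=cv2.imread("pics/scene0.png");b=cv2.imread("pics/top0.png")
cv2.imwrite("pics/ov1.png",np.vstack([np.hstack([over(a,"scene",194,202,80,58,5,[D]),over(b,"top",225,240,80,58,5,[D])]),np.hstack([over(a,"scene",325,202,80,62,5,[C]),over(b,"top",312,132,80,62,5,[C])])]))
E
```

```text
cab [ 0.6165 -0.1124  0.0825]
[[0.2, -0.3], [-1.2, 0.4], [0.3, 1.1], [-7.3, 11.6], [-1.0, 0.3], [-0.9, -1.0], [1.0, -0.8], [-0.1, -1.4], [-0.4, -3.6], [0.1, -1.2], [0.5, 0.5]]
door [0.3829 0.2501 0.0771 0.3909]
[[-0.7, -0.2], [-0.6, -0.3], [0.1, -0.1], [-1.7, -0.3], [1.1, 1.0], [0.6, 0.4], [0.3, -0.8]]
```

View pics/ov1.png

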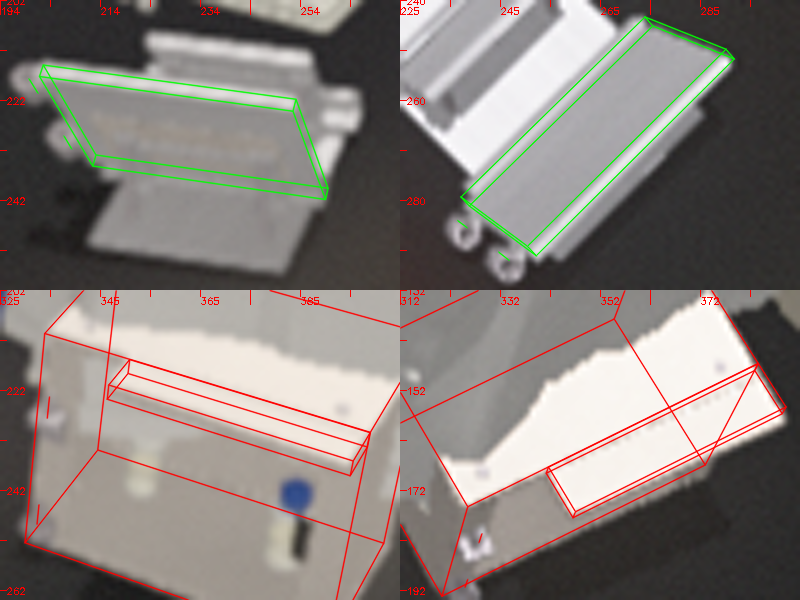

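The door model matches both views, but one cabinet corner was cut off by the crop and biased its fit. I'll refit without it, add the knuckles in the top view and locate vial_c.

```bash
sed -i 's/(S,(-60,-100,0),(397,261.6)),//; s/(S,(-92,-100,160),(394.8,234.5))/(S,(-92,-100,150),(395.4,236.4))/; s/(T,(-4,-80,65),(291,252))\]/(T,(-4,-80,65),(291,252)),(T,(0,92,-41),(237.4,285.5)),(T,(0,92,41),(246.2,292)),(T,(-4,80,65),(252,291.3))]/' m1.py
python3 m1.py; python3 - <<'E'
from fit import *
q=np.load("q.npy");c,d=q[:3],q[3:]
print("hinge",Wc(c,(-68,90,24)).round(4),"vial_c",ray("scene",(381,312),.03),ray("top",(414,211),.04),"tape",ray("top",(292,223),.01))
print("door top",Wd(d,(0,6,65)).round(4),"bottom",Wd(d,(0,6,-65)).round(4))
s=r.read_state();R=np.array(s["eef_rot"]);print(R.T@(Wd(d,(0,6,65))-s["tcp_pos"]))
E
```

```text
cab [ 0.6153 -0.1137  0.0667]
[[0.2, -0.2], [-1.4, 0.5], [-1.4, 2.7], [-1.0, 0.3], [-0.9, -1.0], [1.0, -0.9], [-0.1, -1.2], [0.1, -2.7], [0.3, -1.0], [0.5, 0.5]]
door [0.3811 0.2498 0.0782 0.4044]
[[-0.7, -0.4], [-0.6, -0.5], [-0.3, 0.1], [-2.0, -0.1], [0.7, 1.3], [0.1, 0.6], [0.5, -0.7], [0.0, -0.5], [-0.3, -0.6], [0.4, -0.1]]
hinge [ 0.5414 -0.0284  0.024 ] vial_c [ 0.37250168 -0.26717815] [ 0.36714139 -0.25632016] tape [0.48640068 0.10875987]
door top [0.3489 0.2425 0.1345] bottom [0.4086 0.2681 0.0219]
[-0.23975791 -0.22367236  0.09610582]
```

Call:
jog_arm([
  {"dx":-12,"dy":-11.2,"dz":1,"spin":0.4,"gripper":-1},
  {"dx":-24,"dy":-22,"dz":4,"spin":0.8,"gripper":-1},
  {"dx":-24,"dy":-22,"dz":4,"spin":0.8,"gripper":-1},
  {"dx":-24,"dy":-22,"dz":4,"spin":0.8,"gripper":-1},
  {"dx":-24,"dy":-22,"dz":4,"spin":0.8,"gripper":-1},
  {"dx":-24,"dy":-22,"dz":4,"spin":0.8,"gripper":-1},
  {"dx":-24,"dy":-22,"dz":4,"spin":0.8,"gripper":-1},
  {"dx":-24,"dy":-22,"dz":4,"spin":0.8,"gripper":-1},
  {"dx":-24,"dy":-22,"dz":4,"spin":0.8,"gripper":-1},
  {"dx":-24,"dy":-22,"dz":4,"spin":0.8,"gripper":-1},
  {"dx":-24,"dy":-22,"dz":4,"spin":0.8,"gripper":-1},
  {"dx":-24,"dy":-22,"dz":4,"spin":0.8,"gripper":-1},
])

```text
clock: 1.1
tcp_pos: [0.3503, 0.2475, 0.1911]
eef_rot: [[-0.397, 0.918, 0.0], [0.918, 0.397, 0.001], [0.001, 0.0, -1.0]]
ft_force: [-0.4, -0.2, 0.7]
finger_gap: 0.0911
gripper_force: 0.0
```

Call:
jog_arm([
  {"dx":-0.4,"dy":0.2,"dz":2,"gripper":-1},
  {"dx":-0.4,"dy":0.2,"dz":4,"gripper":-0.8},
  {"dx":-0.4,"dy":0.2,"dz":5.9,"gripper":0},
  {"dx":-0.4,"dy":0.2,"dz":5.9,"gripper":0.35},
  {"dx":-0.4,"dy":0.2,"dz":5.9,"gripper":0.35},
  {"dx":-0.4,"dy":0.2,"dz":5.9,"gripper":0.35},
  {"dx":-0.4,"dy":0.2,"dz":5.9,"gripper":0.35},
  {"dx":-0.4,"dy":0.2,"dz":5.9,"gripper":0.35},
  {"dx":-0.4,"dy":0.2,"dz":5.9,"gripper":0.35},
])

```text
$.targets[0]: bad value
```

```bash
cat > snap.py <<'E'
import sys
from ov import *
a=viewer.read_camera("scene");b=viewer.read_camera("top");n=sys.argv[1]
cv2.imwrite(f"pics/s_{n}.png",a);cv2.imwrite(f"pics/t_{n}.png",b)
v=list(map(int,sys.argv[2:]))
cv2.imwrite(f"pics/{n}.png",np.hstack([crop(a,v[0],v[1],80,80,5),crop(b,v[2],v[3],80,80,5)]))
E
python3 snap.py g1 194 190 230 225
```

```text
(no output)
```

View pics/g1.png

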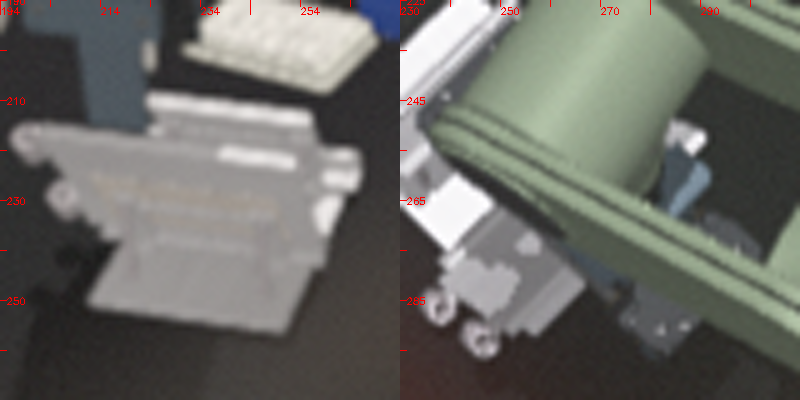

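The picture shows the gripper hovering, since the move was refused because the spin value was missing. The knuckles are clear at scene (199,218) and (206,229). I'll resend with every field.

Call:
jog_arm([
  {"dx":-0.4,"dy":0.2,"dz":2,"spin":0,"gripper":-1},
  {"dx":-0.4,"dy":0.2,"dz":4,"spin":0,"gripper":-0.8},
  {"dx":-0.4,"dy":0.2,"dz":5.9,"spin":0,"gripper":-0.3},
  {"dx":-0.4,"dy":0.2,"dz":5.9,"spin":0,"gripper":0.2},
  {"dx":-0.4,"dy":0.2,"dz":5.9,"spin":0,"gripper":0.35},
  {"dx":-0.4,"dy":0.2,"dz":5.9,"spin":0,"gripper":0.35},
  {"dx":-0.4,"dy":0.2,"dz":5.9,"spin":0,"gripper":0.35},
  {"dx":-0.4,"dy":0.2,"dz":5.9,"spin":0,"gripper":0.35},
  {"dx":-0.4,"dy":0.2,"dz":5.9,"spin":0,"gripper":0.35},
])

```text
clock: 1.95
tcp_pos: [0.3545, 0.2439, 0.1328]
eef_rot: [[-0.396, 0.918, 0.002], [0.918, 0.396, 0.001], [0.0, 0.002, -1.0]]
ft_force: [-0.7, 0.6, -0.0]
finger_gap: 0.041
gripper_force: 0.0
```

Call:
jog_arm([
  {"dx":0,"dy":0,"dz":0,"spin":0,"gripper":0.45},
  {"dx":0,"dy":0,"dz":0,"spin":0,"gripper":0.45},
  {"dx":0,"dy":0,"dz":0,"spin":0,"gripper":0.45},
  {"dx":0,"dy":0,"dz":0,"spin":0,"gripper":0.5},
  {"dx":0,"dy":0,"dz":0,"spin":0,"gripper":0.5},
  {"dx":0,"dy":0,"dz":0,"spin":0,"gripper":0.5},
])

```text
clock: 2.45
tcp_pos: [0.3541, 0.2435, 0.1319]
eef_rot: [[-0.396, 0.918, -0.0], [0.918, 0.396, 0.0], [0.0, -0.0, -1.0]]
ft_force: [-0.2, 0.3, 0.3]
finger_gap: 0.0227
gripper_force: 0.0
```

Call:
jog_arm([
  {"dx":0,"dy":0,"dz":0,"spin":0,"gripper":0.56},
  {"dx":0,"dy":0,"dz":0,"spin":0,"gripper":0.62},
  {"dx":0,"dy":0,"dz":0,"spin":0,"gripper":0.62},
  {"dx":0,"dy":0,"dz":0,"spin":0,"gripper":0.62},
])

```text
clock: 2.78
tcp_pos: [0.3548, 0.2438, 0.1326]
eef_rot: [[-0.396, 0.918, 0.002], [0.918, 0.396, 0.001], [0.0, 0.002, -1.0]]
ft_force: [-1.1, -0.8, 4.4]
finger_gap: 0.0176
gripper_force: 22.8
```

Call:
jog_arm([
  {"dx":0,"dy":-0.1,"dz":-0.2,"spin":0,"gripper":0.62},
  {"dx":0,"dy":-0.2,"dz":-0.4,"spin":0,"gripper":0.64},
  {"dx":0,"dy":-0.3,"dz":-0.6,"spin":0,"gripper":0.66},
  {"dx":0,"dy":-0.4,"dz":-0.8,"spin":0,"gripper":0.68},
  {"dx":0,"dy":-0.4,"dz":-0.8,"spin":0,"gripper":0.7},
])

```text
clock: 3.2
tcp_pos: [0.3516, 0.2427, 0.1406]
eef_rot: [[-0.396, 0.918, 0.003], [0.918, 0.396, 0.002], [0.001, 0.004, -1.0]]
ft_force: [3.4, 1.6, -0.9]
finger_gap: 0.017
gripper_force: 27.4
```

Call:
jog_arm([
  {"dx":0,"dy":-0.2,"dz":-0.3,"spin":0,"gripper":0.7},
  {"dx":0,"dy":-0.3,"dz":-0.6,"spin":0,"gripper":0.7},
  {"dx":0,"dy":-0.5,"dz":-0.9,"spin":0,"gripper":0.7},
  {"dx":0,"dy":-0.6,"dz":-1.2,"spin":0,"gripper":0.7},
  {"dx":0,"dy":-0.6,"dz":-1.2,"spin":0,"gripper":0.7},
])

```text
clock: 3.62
tcp_pos: [0.3455, 0.24, 0.1526]
eef_rot: [[-0.396, 0.918, 0.002], [0.918, 0.396, 0.001], [0.0, 0.002, -1.0]]
ft_force: [2.9, 1.3, 0.7]
finger_gap: 0.0171
gripper_force: 27.5
```

```bash
cat > tm.py <<'E'
from h import *
a=cv2.imread("pics/scene0.png") 
b=viewer.read_camera("scene")
for n,(x,y) in dict(top=(199,217),low=(206,229)).items():
    t=a[y-6:y+7,x-7:x+7];w=b[y-40:y+30,x-30:x+30];m=cv2.matchTemplate(w,t,cv2.TM_CCOEFF_NORMED);_,v,_,l=cv2.minMaxLoc(m);print(n,round(v,2),"shift",l[0]-23,l[1]-34)
q=np.load("q.npy")
from fit import Wd
for s in(0,10,20):print(s,proj("scene",[Wd(q[3:],(0,92,41+s)),Wd(q[3:],(0,92,-41+s))]).round(1).tolist())
print(r.read_state()["ft_force"],r.read_state()["moment"])
E
python3 tm.py
```

```text
top 0.96 shift -2 -4
low 0.99 shift -2 -3
0 [[199.7, 218.9], [206.5, 230.2]]
10 [[198.8, 217.4], [205.7, 228.9]]
20 [[198.0, 215.9], [204.9, 227.5]]
[2.47374674 1.26906331 1.19136102] [ 0.41118898 -0.92426349 -0.1235867 ]
```

Call:
jog_arm([
  {"dx":0,"dy":0.7,"dz":-0.4,"spin":0,"gripper":0.75},
  {"dx":0,"dy":1.4,"dz":-0.8,"spin":0,"gripper":0.8},
  {"dx":0,"dy":2.1,"dz":-1.2,"spin":0,"gripper":0.85},
  {"dx":0,"dy":2.8,"dz":-1.5,"spin":0,"gripper":0.9},
  {"dx":0,"dy":3.4,"dz":-1.8,"spin":0,"gripper":1},
  {"dx":0,"dy":4,"dz":-2,"spin":0,"gripper":1},
  {"dx":0,"dy":4,"dz":-2,"spin":0,"gripper":1},
])

```text
clock: 4.25
tcp_pos: [0.3828, 0.2559, 0.1722]
eef_rot: [[-0.396, 0.918, 0.001], [0.918, 0.396, 0.0], [0.0, 0.001, -1.0]]
ft_force: [2.6, 1.9, -0.1]
finger_gap: 0.0093
gripper_force: 29.1
```

Call:
jog_arm([
  {"dx":0,"dy":0.6,"dz":-0.3,"spin":0,"gripper":1},
  {"dx":0,"dy":1.2,"dz":-0.8,"spin":0,"gripper":1},
  {"dx":0,"dy":1.8,"dz":-1.5,"spin":0,"gripper":1},
  {"dx":0,"dy":1.8,"dz":-2.5,"spin":0,"gripper":1},
  {"dx":0,"dy":1.8,"dz":-4,"spin":0,"gripper":1},
  {"dx":0,"dy":1.8,"dz":-6,"spin":0,"gripper":1},
  {"dx":0,"dy":1.8,"dz":-8,"spin":0,"gripper":1},
  {"dx":0,"dy":1.8,"dz":-11,"spin":0,"gripper":1},
  {"dx":0,"dy":1.8,"dz":-14,"spin":0,"gripper":1},
  {"dx":0,"dy":1.8,"dz":-15,"spin":0,"gripper":1},
  {"dx":0,"dy":1.8,"dz":-15,"spin":0,"gripper":1},
])

```text
clock: 5.17
tcp_pos: [0.3986, 0.2629, 0.3248]
eef_rot: [[-0.396, 0.918, 0.004], [0.918, 0.396, 0.003], [0.001, 0.005, -1.0]]
ft_force: [0.1, -0.2, -3.3]
finger_gap: 0.0078
gripper_force: 30.0
```

```bash
python3 - <<'E'
from ov import *
a=viewer.read_camera("scene");b=viewer.read_camera("top");s=r.read_state();print(s["tcp_pos"],s["finger_gap"],s["ft_force"])
cv2.imwrite("pics/s_h.png",a);cv2.imwrite("pics/t_h.png",b)
R=np.array(s["eef_rot"]);Rd=np.c_[R[:,1],R[:,0],-R[:,2]];p=np.array(s["tcp_pos"])
W=lambda q,x:Rd@(np.array(x)-np.array([0,6,54]))/1000+p   # guess: TCP at door (0,6,54)
D=(W,0,DOOR,(0,255,0))
u=proj("scene",p)[0];v=proj("top",p)[0]
cv2.imwrite("pics/hold.png",np.hstack([over(a,"scene",int(u[0])-40,int(u[1])-25,80,90,5,[D]),over(b,"top",int(v[0])-40,int(v[1])-45,80,90,5,[D])]))
E
```

```text
[0.39720804 0.26197278 0.32086896] 0.007821491190958029 [-0.14304703 -0.01260338 -4.02958323]
```

View pics/hold.png

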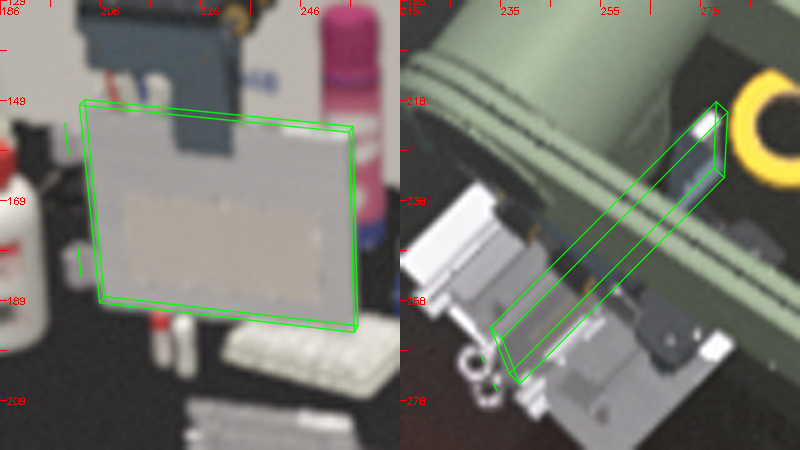

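The door is upright in the gripper, with its knuckles at scene (199,158)/(201,182) matching the model to about 1 px, roughly 3 mm lower. Next I'll carry it to a standoff in front of the cabinet, opened 60°.

Call:
jog_arm([
  {"dx":-1,"dy":-0.4,"dz":0,"spin":0.04,"gripper":1},
  {"dx":-2.5,"dy":-1,"dz":0,"spin":0.1,"gripper":1},
  {"dx":-4.5,"dy":-1.9,"dz":0,"spin":0.19,"gripper":1},
  {"dx":-6.5,"dy":-2.7,"dz":0,"spin":0.28,"gripper":1},
  {"dx":-8.5,"dy":-3.6,"dz":0,"spin":0.37,"gripper":1},
  {"dx":-10.5,"dy":-4.4,"dz":0,"spin":0.46,"gripper":1},
  {"dx":-12.5,"dy":-5.3,"dz":0,"spin":0.55,"gripper":1},
  {"dx":-14.5,"dy":-6.1,"dz":0,"spin":0.64,"gripper":1},
  {"dx":-16.5,"dy":-7,"dz":0,"spin":0.73,"gripper":1},
  {"dx":-18.5,"dy":-7.8,"dz":0,"spin":0.82,"gripper":1},
  {"dx":-20.5,"dy":-8.7,"dz":0,"spin":0.91,"gripper":1},
  {"dx":-22.5,"dy":-9.5,"dz":0,"spin":1.0,"gripper":1},
  {"dx":-24.5,"dy":-10.3,"dz":0,"spin":1.09,"gripper":1},
  {"dx":-26.5,"dy":-11.2,"dz":0,"spin":1.18,"gripper":1},
  {"dx":-28.5,"dy":-12,"dz":0,"spin":1.26,"gripper":1},
  {"dx":-30,"dy":-12.7,"dz":0,"spin":1.32,"gripper":1},
  {"dx":-31,"dy":-13.1,"dz":0,"spin":1.36,"gripper":1},
  {"dx":-31.5,"dy":-13.3,"dz":0,"spin":1.39,"gripper":1},
  {"dx":-31.5,"dy":-13.3,"dz":0,"spin":1.39,"gripper":1},
  {"dx":-31.5,"dy":-13.3,"dz":0,"spin":1.39,"gripper":1},
])

```text
clock: 6.93
tcp_pos: [0.4, -0.0793, 0.321]
eef_rot: [[0.832, 0.554, -0.002], [0.554, -0.833, 0.001], [-0.001, -0.002, -1.0]]
ft_force: [0.3, 0.3, -2.2]
finger_gap: 0.0077
gripper_force: 30.0
```

Call:
jog_arm([
  {"dx":0,"dy":0,"dz":2,"spin":0,"gripper":1},
  {"dx":0,"dy":0,"dz":5,"spin":0,"gripper":1},
  {"dx":0,"dy":0,"dz":8,"spin":0,"gripper":1},
  {"dx":0,"dy":0,"dz":11,"spin":0,"gripper":1},
  {"dx":0,"dy":0,"dz":14,"spin":0,"gripper":1},
  {"dx":0,"dy":0,"dz":15.5,"spin":0,"gripper":1},
  {"dx":0,"dy":0,"dz":16,"spin":0,"gripper":1},
  {"dx":0,"dy":0,"dz":16,"spin":0,"gripper":1},
  {"dx":0,"dy":0,"dz":16,"spin":0,"gripper":1},
])

```text
clock: 7.68
tcp_pos: [0.4014, -0.0791, 0.1627]
eef_rot: [[0.832, 0.555, 0.001], [0.555, -0.832, -0.0], [0.001, 0.001, -1.0]]
ft_force: [-0.6, 0.5, -2.7]
finger_gap: 0.0079
gripper_force: 30.0
```

```bash
cat > hv.py <<'E'
import sys
from ov import *
n=sys.argv[1]
a=viewer.read_camera("scene");b=viewer.read_camera("top");s=r.read_state();print(s["tcp_pos"],s["finger_gap"],s["ft_force"])
cv2.imwrite(f"pics/s_{n}.png",a);cv2.imwrite(f"pics/t_{n}.png",b)
R=np.array(s["eef_rot"]);Rd=np.c_[R[:,1],R[:,0],-R[:,2]];p=np.array(s["tcp_pos"])
W=lambda q,x:Rd@(np.array(x)-np.array([0,3.5,57]))/1000+p
q=np.load("q.npy")
S=[(W,0,DOOR,(0,255,0)),(Wc,q[:3],CAB,(0,0,255))]
v=list(map(int,sys.argv[2:]))
cv2.imwrite(f"pics/{n}.png",np.hstack([over(a,"scene",v[0],v[1],66,98,6,S),over(b,"top",v[2],v[3],66,98,6,S)]))
E
python3 hv.py st 300 185 300 130
```

```text
[ 0.40185371 -0.07944617  0.16330445] 0.007673215394943124 [-0.26826317  0.64590888 -3.46392768]
```

View pics/st.png

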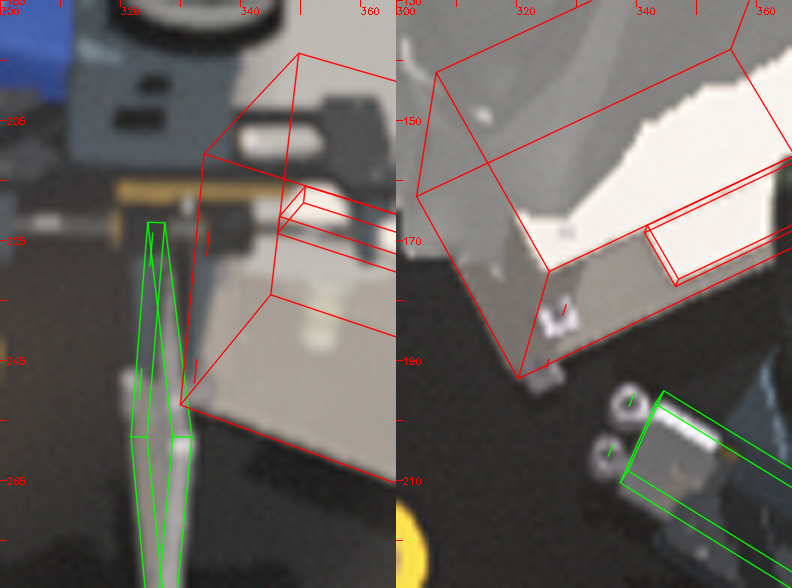

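The top view shows the upper knuckle ring near (339,197) and the lower near (335,206). The upper pin and bracket are near (327,182) and the lower bracket near (324,192). Both sit similarly offset from the models. I'll enlarge this without the overlay.

```bash
python3 - <<'E'
from ov import *
b=cv2.imread("pics/t_st.png");a0=cv2.imread("pics/scene0.png");a=cv2.imread("pics/s_st.png")
cv2.imwrite("pics/close.png",np.hstack([crop(b,318,174,30,40,13),crop(a0,326,220,16,40,13),crop(a,314,226,14,40,13)]))
s=r.read_state();R=np.array(s["eef_rot"]);Rd=np.c_[R[:,1],R[:,0],-R[:,2]];p=np.array(s["tcp_pos"])
W=lambda x:Rd@(np.array(x)-np.array([0,3.5,57]))/1000+p
q=np.load("q.npy")
for n in("top","scene"):
  print(n,"kn top z51,31; low -31,-51",proj(n,[W((0,92,z)) for z in(51,31,-31,-51)]).round(1).tolist())
  print(n,"pin tips/feet up, low",proj(n,[Wc(q,(-68,90,z)) for z in(122,106,40,24)]).round(1).tolist())
E
```

```text
top kn top z51,31; low -31,-51 [[339.2, 195.0], [338.3, 197.2], [335.6, 203.6], [334.8, 205.6]]
top pin tips/feet up, low [[327.8, 180.1], [327.2, 182.0], [325.0, 189.2], [324.4, 190.9]]
scene kn top z51,31; low -31,-51 [[324.9, 223.2], [324.4, 228.9], [323.1, 245.8], [322.6, 251.1]]
scene pin tips/feet up, low [[334.3, 222.8], [333.9, 227.1], [332.2, 244.3], [331.8, 248.3]]
```

View pics/close.png

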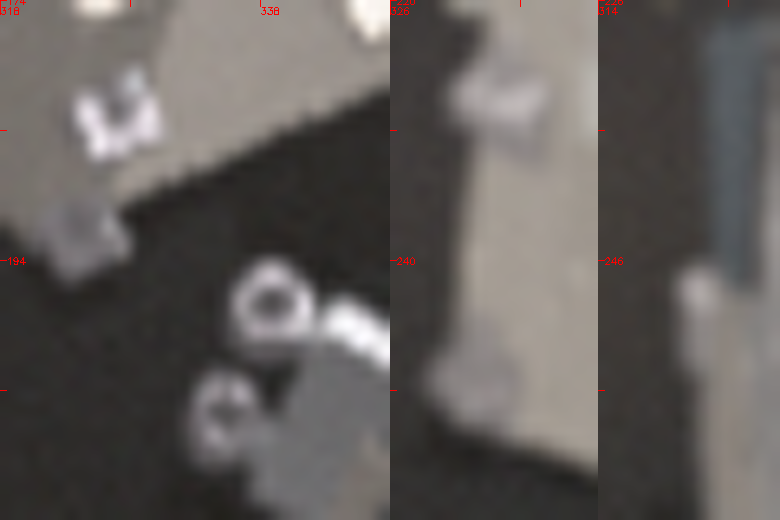

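Call:
jog_arm([
  {"dx":1,"dy":0.7,"dz":0,"spin":0,"gripper":1},
  {"dx":2,"dy":1.3,"dz":0,"spin":0,"gripper":1},
  {"dx":3,"dy":2,"dz":0,"spin":0,"gripper":1},
  {"dx":4,"dy":2.7,"dz":0,"spin":0,"gripper":1},
  {"dx":4.8,"dy":3.2,"dz":0,"spin":0,"gripper":1},
  {"dx":5.4,"dy":3.6,"dz":0,"spin":0,"gripper":1},
  {"dx":5.8,"dy":3.9,"dz":0,"spin":0,"gripper":1},
  {"dx":5.8,"dy":3.9,"dz":0,"spin":0,"gripper":1},
  {"dx":5.8,"dy":3.9,"dz":0,"spin":0,"gripper":1},
])

```text
clock: 8.53
tcp_pos: [0.4695, -0.0797, 0.1611]
eef_rot: [[0.832, 0.555, -0.004], [0.555, -0.832, 0.0], [-0.003, -0.002, -1.0]]
ft_force: [-2.3, -0.6, -4.4]
finger_gap: 0.0082
gripper_force: 30.0
```

```bash
cat > al.py <<'E'
from ov import *
ref={"top":cv2.imread("pics/t_st.png"),"scene":cv2.imread("pics/s_st.png")}
s=r.read_state();p=np.array(s["tcp_pos"]);print("tcp",p.round(4),np.array(s["ft_force"]).round(1))
U=8
def shift(n,x,y,k,im):
    a=cv2.resize(ref[n][y-k:y+k+1,x-k:x+k+1],None,fx=U,fy=U,interpolation=cv2.INTER_CUBIC)
    x0,y0=x-40,y-40
    b=cv2.resize(im[y0:y0+80,x0:x0+80],None,fx=U,fy=U,interpolation=cv2.INTER_CUBIC)
    m=cv2.matchTemplate(b,a,cv2.TM_CCOEFF_NORMED);_,v,_,l=cv2.minMaxLoc(m);return v,np.array(l)/U+[x0-x+k,y0-y+k]
q=np.load("q.npy");ax=lambda n,z,e:(proj(n,Wc(q,(-68,90,z)))[0]+e)
dz=(p[2]-.1633)*1000
t=viewer.read_camera("top");c=viewer.read_camera("scene")
for n,im,x,y,c0,z,e in[("top",t,338,197,(338.3,196.7),155,(-.6,.2)),("top",t,335,205,(334.8,205.0),73,(-.6,.3)),("scene",c,321,250,(321.2,250.2),63,(.1,.2))]:
    v,d=shift(n,x,y,4,im);print(n,z,round(v,2),"at",(np.array(c0)+d).round(2),"want",ax(n,z+dz,e).round(2))
cv2.imwrite("pics/t_al.png",t);cv2.imwrite("pics/s_al.png",c)
E
python3 al.py
```

```text
tcp [ 0.4695 -0.0797  0.1611] [-2.3 -0.6 -4.4]
top 155 0.66 at [323.68 168.08] want [328.38 176.63]
top 73 0.69 at [354.92 200.12] want [325.4  186.21]
scene 63 0.94 at [332.45 237.32] want [332.85 239.19]
```

```bash
python3 - <<'E'
from ov import *
s=r.read_state();print(s["clock"],np.array(s["tcp_pos"]).round(4),np.array(s["ft_force"]).round(1),np.array(s["moment"]).round(2))
t=cv2.imread("pics/t_al.png");ref=cv2.imread("pics/t_st.png");U=8
for (x,y),c0,w in[((338,197),(338.3,196.7),(328.4,176.6)),((335,205),(334.8,205.),(325.4,186.2))]:
  for k in (4,3):
    a=cv2.resize(ref[y-k:y+k+1,x-k:x+k+1],None,fx=U,fy=U,interpolation=cv2.INTER_CUBIC)
    x0,y0=int(w[0])-10,int(w[1])-10
    b=cv2.resize(t[y0:y0+21,x0:x0+21],None,fx=U,fy=U,interpolation=cv2.INTER_CUBIC)
    m=cv2.matchTemplate(b,a,cv2.TM_CCOEFF_NORMED);_,v,_,l=cv2.minMaxLoc(m);print(round(v,2),np.array(l)/U+[x0+k,y0+k]+np.array(c0)-[x,y],w)
E
```

```text
8.6333 [ 0.4695 -0.0796  0.1613] [-2.5 -0.7 -4.3] [-0.3   0.72  0.11]
0.64 [332.675 177.075] (328.4, 176.6)
0.62 [332.175 176.825] (328.4, 176.6)
0.42 [322.925 182.875] (325.4, 186.2)
0.51 [329.175 184.125] (325.4, 186.2)
```

A side force of 2.5 N shows that the plate corner is touching the bracket at 60°. The geometry allows almost no room there, while 85° leaves 3 mm. I'll back off and check whether the door slipped in the grip.

Call:
jog_arm([
  {"dx":-1,"dy":-0.7,"dz":0,"spin":0,"gripper":1},
  {"dx":-2.5,"dy":-1.7,"dz":0,"spin":0,"gripper":1},
  {"dx":-4,"dy":-2.7,"dz":0,"spin":0,"gripper":1},
  {"dx":-5.3,"dy":-3.5,"dz":0,"spin":0,"gripper":1},
  {"dx":-5.8,"dy":-3.9,"dz":0,"spin":0,"gripper":1},
  {"dx":-5.8,"dy":-3.9,"dz":0,"spin":0,"gripper":1},
  {"dx":-5.8,"dy":-3.9,"dz":0,"spin":0,"gripper":1},
])

```text
clock: 9.22
tcp_pos: [0.4015, -0.0795, 0.1626]
eef_rot: [[0.832, 0.554, 0.003], [0.554, -0.832, -0.0], [0.002, 0.002, -1.0]]
ft_force: [0.9, -0.3, -3.4]
finger_gap: 0.0078
gripper_force: 30.0
```

```bash
python3 al.py
```

```text
tcp [ 0.4015 -0.0795  0.1626] [ 0.9 -0.3 -3.4]
top 155 0.99 at [338.3 196.7] want [328.44 176.45]
top 73 0.93 at [334.68 205.12] want [325.45 186.05]
scene 63 1.0 at [321.45 250.32] want [332.89 238.81]
```

```bash
cat > kf.py <<'E'
from ov import *
s=r.read_state();R=np.array(s["eef_rot"]);Rd=np.c_[R[:,1],R[:,0],-R[:,2]];p=np.array(s["tcp_pos"])
obs=[("top",51,(338.3,196.7),(-.6,.2)),("top",-31,(334.7,205.1),(-.6,.3)),("scene",-41,(321.4,250.3),(.1,.2))]
def f(o):
    return np.concatenate([proj(n,Rd@np.array([o[0],92+o[1],z+o[2]])/1000+p)[0]+e-c for n,z,c,e in obs])
for bias in(1,0):
    if not bias: obs=[(n,z,c,0) for n,z,c,e in obs]
    k=least_squares(f,[0,-3.5,-57]);print(k.x.round(1),f(k.x).round(1))
E
python3 kf.py
```

```text
[ -3.3  -4.9 -60.6] [-0.1  0.1 -0.1  0.3  0.4 -0.2]
[ -3.7  -3.6 -62.8] [-0.1  0.   0.   0.1  0.1 -0. ]
```

Call:
jog_arm([
  {"dx":0.2,"dy":-1,"dz":0,"spin":0.08,"gripper":1},
  {"dx":0.4,"dy":-2,"dz":0,"spin":0.17,"gripper":1},
  {"dx":0.6,"dy":-3,"dz":0,"spin":0.26,"gripper":1},
  {"dx":0.6,"dy":-3.7,"dz":0,"spin":0.35,"gripper":1},
  {"dx":0.6,"dy":-3.7,"dz":0,"spin":0.43,"gripper":1},
  {"dx":0.6,"dy":-3.7,"dz":0,"spin":0.43,"gripper":1},
  {"dx":0.6,"dy":-3.7,"dz":0,"spin":0.43,"gripper":1},
])

```text
clock: 9.9
tcp_pos: [0.3861, -0.0453, 0.162]
eef_rot: [[0.987, 0.159, 0.001], [0.159, -0.987, -0.0], [0.001, 0.0, -1.0]]
ft_force: [0.1, 0.6, -2.8]
finger_gap: 0.008
gripper_force: 30.0
```

```bash
python3 - <<'E'
from ov import *
s=r.read_state();R=np.array(s["eef_rot"]);Rd=np.c_[R[:,1],R[:,0],-R[:,2]];p=np.array(s["tcp_pos"]);print(p.round(4),R.round(3).tolist(),np.array(s["ft_force"]).round(1))
im={"top":viewer.read_camera("top"),"scene":viewer.read_camera("scene")};cv2.imwrite("pics/t_s2.png",im["top"]);cv2.imwrite("pics/s_s2.png",im["scene"])
ref={"top":cv2.imread("pics/t_st.png"),"scene":cv2.imread("pics/s_st.png")};U=8
def find(n,xy,c0,g,k=4):
    x,y=xy;a=cv2.resize(ref[n][y-k:y+k+1,x-k:x+k+1],None,fx=U,fy=U,interpolation=cv2.INTER_CUBIC)
    x0,y0=int(g[0])-11,int(g[1])-11;b=cv2.resize(im[n][y0:y0+23,x0:x0+23],None,fx=U,fy=U,interpolation=cv2.INTER_CUBIC)
    m=cv2.matchTemplate(b,a,cv2.TM_CCOEFF_NORMED);_,v,_,l=cv2.minMaxLoc(m);return v,np.array(l)/U+[x0+k-x,y0+k-y]+c0
o=np.array([-3.3,-4.9,-60.6]);ob=[]
for n,z,xy,c0,e in[("top",51,(338,197),(338.3,196.7),(-.6,.2)),("top",-31,(335,205),(334.7,205.1),(-.6,.3)),("scene",-41,(321,250),(321.2,250.2),(.1,.2))]:
    g=proj(n,Rd@(o+[0,92,z])/1000+p)[0]+e;v,c=find(n,xy,np.array(c0),g);print(n,z,round(v,2),c.round(1),"pred",g.round(1));ob.append((n,z,c,e))
f=lambda o:np.concatenate([proj(n,Rd@np.array([o[0],92+o[1],z+o[2]])/1000+p)[0]+e-c for n,z,c,e in ob])
k=least_squares(f,o);print(k.x.round(1),f(k.x).round(1))
q=np.load("q.npy");h=Wc(q,(-68,90,24))
for x in(o,k.x):
    kn=Rd@(x+[0,92,-51])/1000+p;print("knuckle",kn.round(4),"tool move cm",(R.T@(h-kn)*100).round(2))
E
```

```text
[ 0.3861 -0.0453  0.162 ] [[0.987, 0.159, 0.001], [0.159, -0.987, -0.0], [0.001, 0.0, -1.0]] [ 0.1  0.6 -2.8]
top 51 0.89 [338.7 197.7] pred [338.2 197.2]
top -31 0.91 [335.  205.6] pred [334.7 205.8]
scene -41 0.6 [319.  244.2] pred [321.5 250.4]
[-10.3 -11.1 -35.2] [-0.1 -0.3  0.   0.5  0.1 -0. ]
knuckle [ 0.4716 -0.0281  0.0505] tool move cm [6.88 1.14 2.66]
knuckle [ 0.4644 -0.0222  0.0759] tool move cm [7.5  1.84 5.2 ]
```

Call:
jog_arm([
  {"dx":1,"dy":0.2,"dz":0,"spin":0,"gripper":1},
  {"dx":2.2,"dy":0.4,"dz":0,"spin":0,"gripper":1},
  {"dx":3.4,"dy":0.6,"dz":0,"spin":0,"gripper":1},
  {"dx":4.6,"dy":0.7,"dz":0,"spin":0,"gripper":1},
  {"dx":5.6,"dy":0.9,"dz":0,"spin":0,"gripper":1},
  {"dx":6.4,"dy":1,"dz":0,"spin":0,"gripper":1},
  {"dx":6.9,"dy":1.1,"dz":0,"spin":0,"gripper":1},
  {"dx":6.9,"dy":1.1,"dz":0,"spin":0,"gripper":1},
  {"dx":6.9,"dy":1.1,"dz":0,"spin":0,"gripper":1},
])

```text
clock: 10.75
tcp_pos: [0.455, -0.0453, 0.1617]
eef_rot: [[0.988, 0.157, -0.0], [0.157, -0.988, 0.0], [-0.0, -0.0, -1.0]]
ft_force: [0.1, 0.1, -2.7]
finger_gap: 0.0078
gripper_force: 30.0
```

```bash
python3 - <<'E'
from ov import *
s=r.read_state();R=np.array(s["eef_rot"]);Rd=np.c_[R[:,1],R[:,0],-R[:,2]];p=np.array(s["tcp_pos"]);print(p.round(4),np.array(s["ft_force"]).round(1))
t=viewer.read_camera("top");c=viewer.read_camera("scene");cv2.imwrite("pics/t_in.png",t);cv2.imwrite("pics/s_in.png",c)
t0=cv2.imread("pics/top0.png")
cv2.imwrite("pics/in.png",np.hstack([crop(t0,314,168,20,30,13),crop(t,314,168,20,30,13),crop(c,322,212,20,46,13)[:390]]))
q=np.load("q.npy")
for n in("top","scene"):print(n,"axis at ring tops 152.5(z51),70.5",proj(n,[Wc(q,(-68,90,z)) for z in(152.5,132.5,70.5,50.5)]).round(1).tolist())
E
```

```text
[ 0.455  -0.0453  0.1617] [ 0.1  0.1 -2.7]
top axis at ring tops 152.5(z51),70.5 [[329.0, 176.5], [328.2, 178.9], [326.0, 185.9], [325.3, 188.1]]
scene axis at ring tops 152.5(z51),70.5 [[335.2, 214.4], [334.6, 219.9], [333.0, 236.5], [332.5, 241.6]]
```

View pics/in.png

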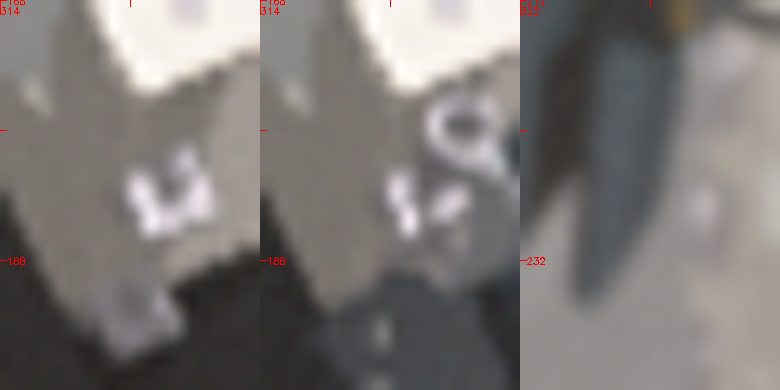

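The top view shows the upper ring at about (329.3,177.1), within roughly 2–3 mm of the pin axis (bracket arms at (324.6,182) and (329.7,182)), and there is no contact. I'll correct by +2 mm in x and +1 mm in y, then lower gently.

Call:
jog_arm([
  {"dx":0.2,"dy":-0.1,"dz":0,"spin":0,"gripper":1},
  {"dx":0.2,"dy":-0.1,"dz":0.3,"spin":0,"gripper":1},
  {"dx":0.2,"dy":-0.1,"dz":0.6,"spin":0,"gripper":1},
  {"dx":0.2,"dy":-0.1,"dz":0.9,"spin":0,"gripper":1},
  {"dx":0.2,"dy":-0.1,"dz":1.2,"spin":0,"gripper":1},
  {"dx":0.2,"dy":-0.1,"dz":1.3,"spin":0,"gripper":1},
  {"dx":0.2,"dy":-0.1,"dz":1.3,"spin":0,"gripper":1},
])

```text
clock: 11.43
tcp_pos: [0.456, -0.0438, 0.1484]
eef_rot: [[0.988, 0.157, -0.002], [0.157, -0.988, 0.001], [-0.002, -0.001, -1.0]]
ft_force: [-4.1, 1.8, -2.3]
finger_gap: 0.0079
gripper_force: 30.0
```

Call:
jog_arm([
  {"dx":0,"dy":0,"dz":-0.4,"spin":0,"gripper":1},
  {"dx":0,"dy":0,"dz":-0.8,"spin":0,"gripper":1},
  {"dx":0,"dy":0,"dz":-1,"spin":0,"gripper":1},
  {"dx":0,"dy":0,"dz":-1,"spin":0,"gripper":1},
  {"dx":0,"dy":0,"dz":-1,"spin":0,"gripper":1},
])

```text
clock: 11.85
tcp_pos: [0.4561, -0.0441, 0.159]
eef_rot: [[0.988, 0.157, -0.001], [0.157, -0.988, -0.0], [-0.001, -0.0, -1.0]]
ft_force: [-6.1, 0.1, -3.2]
finger_gap: 0.008
gripper_force: 30.0
```

Call:
jog_arm([
  {"dx":-0.35,"dy":-0.05,"dz":0,"spin":0,"gripper":1},
  {"dx":-0.35,"dy":-0.05,"dz":0,"spin":0,"gripper":1},
  {"dx":-0.35,"dy":-0.05,"dz":0.4,"spin":0,"gripper":1},
  {"dx":-0.35,"dy":-0.05,"dz":0.8,"spin":0,"gripper":1},
  {"dx":-0.35,"dy":-0.05,"dz":1.1,"spin":0,"gripper":1},
  {"dx":-0.35,"dy":-0.05,"dz":1.3,"spin":0,"gripper":1},
  {"dx":-0.35,"dy":-0.05,"dz":1.3,"spin":0,"gripper":1},
  {"dx":-0.35,"dy":-0.05,"dz":1.3,"spin":0,"gripper":1},
])

```text
clock: 12.52
tcp_pos: [0.455, -0.0436, 0.146]
eef_rot: [[0.988, 0.157, 0.004], [0.157, -0.988, 0.001], [0.004, -0.0, -1.0]]
ft_force: [4.6, 1.9, -4.4]
finger_gap: 0.0077
gripper_force: 30.0
```

Call:
jog_arm([
  {"dx":0.1,"dy":-0.05,"dz":0,"spin":0,"gripper":1},
  {"dx":0.2,"dy":-0.1,"dz":0,"spin":0,"gripper":1},
  {"dx":0.2,"dy":-0.1,"dz":0,"spin":0,"gripper":1},
  {"dx":0.2,"dy":-0.1,"dz":0,"spin":0,"gripper":1},
])

```text
clock: 12.85
tcp_pos: [0.455, -0.0428, 0.1458]
eef_rot: [[0.988, 0.157, -0.0], [0.157, -0.988, -0.0], [-0.0, 0.0, -1.0]]
ft_force: [1.7, 0.6, -3.1]
finger_gap: 0.0078
gripper_force: 30.0
```

Call:
jog_arm([
  {"dx":0.05,"dy":0,"dz":0.1,"spin":0,"gripper":1},
  {"dx":0.05,"dy":0,"dz":0.2,"spin":0,"gripper":1},
  {"dx":0.05,"dy":0,"dz":0.3,"spin":0,"gripper":1},
  {"dx":0.05,"dy":0,"dz":0.4,"spin":0,"gripper":1},
  {"dx":0.05,"dy":0,"dz":0.4,"spin":0,"gripper":1},
  {"dx":0.05,"dy":0,"dz":0.4,"spin":0,"gripper":1},
])

```text
clock: 13.35
tcp_pos: [0.4553, -0.0427, 0.1417]
eef_rot: [[0.988, 0.157, -0.001], [0.157, -0.988, 0.0], [-0.001, -0.0, -1.0]]
ft_force: [0.8, 0.2, -3.0]
finger_gap: 0.0079
gripper_force: 30.0
```

Forces are still low, so both pins are inside the bores. I'll continue down.

Call:
jog_arm([
  {"dx":0,"dy":0,"dz":0.1,"spin":0,"gripper":1},
  {"dx":0,"dy":0,"dz":0.2,"spin":0,"gripper":1},
  {"dx":0,"dy":0,"dz":0.3,"spin":0,"gripper":1},
  {"dx":0,"dy":0,"dz":0.35,"spin":0,"gripper":1},
  {"dx":0,"dy":0,"dz":0.4,"spin":0,"gripper":1},
  {"dx":0,"dy":0,"dz":0.4,"spin":0,"gripper":1},
])

```text
clock: 13.85
tcp_pos: [0.4554, -0.0428, 0.1388]
eef_rot: [[0.988, 0.157, -0.0], [0.157, -0.988, -0.0], [-0.0, 0.0, -1.0]]
ft_force: [-3.8, -0.0, 5.3]
finger_gap: 0.008
gripper_force: 30.0
```

Call:
jog_arm([
  {"dx":-0.05,"dy":0,"dz":0,"spin":0,"gripper":1},
  {"dx":-0.1,"dy":0,"dz":0,"spin":0,"gripper":1},
  {"dx":-0.1,"dy":0,"dz":0,"spin":0,"gripper":1},
  {"dx":-0.1,"dy":0,"dz":0.1,"spin":0,"gripper":1},
  {"dx":-0.1,"dy":0,"dz":0.1,"spin":0,"gripper":1},
])

```text
clock: 14.27
tcp_pos: [0.4549, -0.043, 0.1383]
eef_rot: [[0.988, 0.157, 0.001], [0.157, -0.988, -0.0], [0.001, 0.0, -1.0]]
ft_force: [-4.0, 0.8, 11.7]
finger_gap: 0.008
gripper_force: 30.0
```

Call:
jog_arm([
  {"dx":0,"dy":0,"dz":-0.1,"spin":0,"gripper":1},
  {"dx":0,"dy":0,"dz":-0.15,"spin":0,"gripper":1},
  {"dx":0,"dy":0,"dz":-0.15,"spin":0,"gripper":1},
])

```text
clock: 14.52
tcp_pos: [0.455, -0.0429, 0.1385]
eef_rot: [[0.988, 0.157, 0.001], [0.157, -0.988, -0.0], [0.001, 0.0, -1.0]]
ft_force: [-1.0, -0.3, 2.6]
finger_gap: 0.0078
gripper_force: 30.0
```

```bash
python3 - <<'E'
from bench import *
import cv2
s=r.read_state();print(s["tcp_pos"],s["ft_force"])
for n in("top","scene"):cv2.imwrite(f"pics/{n}_pre.png",viewer.read_camera(n))
E
```

```text
[ 0.45497223 -0.04291309  0.13849848] [-0.95376858 -0.27792833  2.58445452]
```

Call:
jog_arm([
  {"dx":0,"dy":0,"dz":0,"spin":0,"gripper":0.7},
  {"dx":0,"dy":0,"dz":0,"spin":0,"gripper":0.6},
  {"dx":0,"dy":0,"dz":0,"spin":0,"gripper":0.5},
  {"dx":0,"dy":0,"dz":0,"spin":0,"gripper":0.4},
  {"dx":0,"dy":0,"dz":0,"spin":0,"gripper":0.3},
  {"dx":0,"dy":0,"dz":0,"spin":0,"gripper":0.3},
])

```text
clock: 15.12
tcp_pos: [0.4546, -0.0428, 0.1384]
eef_rot: [[0.988, 0.157, -0.0], [0.157, -0.988, 0.0], [-0.0, -0.0, -1.0]]
ft_force: [-0.3, 0.9, -0.7]
finger_gap: 0.0316
gripper_force: 0.0
```

```bash
cat > df.py <<'E'
from h import *
U=8
for n,pts in(("top",[(326,181),(329,180),(331,185)]),("scene",[(333,224),(333,246),(326,258),(322,266)])):
    a=cv2.imread(f"pics/{n}_pre.png");b=viewer.read_camera(n);cv2.imwrite(f"pics/{n}_post.png",b)
    for x,y in pts:
        k=5;A=cv2.resize(a[y-k:y+k+1,x-k:x+k+1],None,fx=U,fy=U,interpolation=cv2.INTER_CUBIC);B=cv2.resize(b[y-k-5:y+k+6,x-k-5:x+k+6],None,fx=U,fy=U,interpolation=cv2.INTER_CUBIC)
        _,v,_,l=cv2.minMaxLoc(cv2.matchTemplate(B,A,cv2.TM_CCOEFF_NORMED));print(n,(x,y),round(v,2),np.array(l)/U-5)
E
python3 df.py
```

```text
top (326, 181) 1.0 [0. 0.]
top (329, 180) 0.99 [0. 0.]
top (331, 185) 0.96 [0. 0.]
scene (333, 224) 0.97 [4.125 1.5  ]
scene (333, 246) 0.82 [0.125 1.125]
scene (326, 258) 1.0 [0. 0.]
scene (322, 266) 1.0 [-0.875  1.25 ]
```

The door stayed put on release. I'll lift off, close the fingers and gently probe the door's top edge, which should be at z = 0.140 if the door is seated.

Call:
jog_arm([
  {"dx":0,"dy":0,"dz":-1,"spin":0,"gripper":0.3},
  {"dx":0,"dy":0,"dz":-3,"spin":0,"gripper":0.3},
  {"dx":0,"dy":0,"dz":-4.5,"spin":0,"gripper":0.3},
  {"dx":1.5,"dy":0,"dz":-4.5,"spin":0,"gripper":1},
  {"dx":3,"dy":0,"dz":-4.5,"spin":0,"gripper":1},
  {"dx":3,"dy":0,"dz":-4,"spin":0,"gripper":1},
  {"dx":3,"dy":0,"dz":-3.5,"spin":0,"gripper":1},
  {"dx":3,"dy":0,"dz":-3,"spin":0,"gripper":1},
  {"dx":3,"dy":0,"dz":-2.6,"spin":0,"gripper":1},
  {"dx":3,"dy":0,"dz":-2.4,"spin":0,"gripper":1},
  {"dx":3,"dy":0,"dz":-2.4,"spin":0,"gripper":1},
])

```text
clock: 16.13
tcp_pos: [0.4833, -0.0381, 0.1616]
eef_rot: [[0.988, 0.157, -0.002], [0.157, -0.988, 0.0], [-0.002, -0.001, -1.0]]
ft_force: [-0.4, -0.1, -0.3]
finger_gap: 0.0005
gripper_force: 0.0
```

Call:
jog_arm([
  {"dx":0,"dy":0,"dz":0.1,"spin":0,"gripper":1},
  {"dx":0,"dy":0,"dz":0.2,"spin":0,"gripper":1},
  {"dx":0,"dy":0,"dz":0.3,"spin":0,"gripper":1},
  {"dx":0,"dy":0,"dz":0.4,"spin":0,"gripper":1},
  {"dx":0,"dy":0,"dz":0.5,"spin":0,"gripper":1},
  {"dx":0,"dy":0,"dz":0.5,"spin":0,"gripper":1},
  {"dx":0,"dy":0,"dz":0.5,"spin":0,"gripper":1},
])

```text
clock: 16.72
tcp_pos: [0.4843, -0.0381, 0.1574]
eef_rot: [[0.988, 0.157, 0.0], [0.157, -0.988, 0.0], [0.0, -0.0, -1.0]]
ft_force: [-0.6, -1.1, 0.0]
finger_gap: 0.0003
gripper_force: 0.0
```

Call:
jog_arm([
  {"dx":0,"dy":0,"dz":0.05,"spin":0,"gripper":1},
  {"dx":0,"dy":0,"dz":0.1,"spin":0,"gripper":1},
  {"dx":0,"dy":0,"dz":0.15,"spin":0,"gripper":1},
  {"dx":0,"dy":0,"dz":0.15,"spin":0,"gripper":1},
])

```text
clock: 17.05
tcp_pos: [0.4844, -0.0382, 0.1567]
eef_rot: [[0.988, 0.157, 0.001], [0.157, -0.988, -0.0], [0.001, 0.0, -1.0]]
ft_force: [-1.8, -0.0, 5.8]
finger_gap: 0.0006
gripper_force: 2.8
```

The probe makes contact at tip z = 0.140, so the door is fully seated. Next I'll work out the pushing waypoints.

```bash
python3 - <<'E'
import numpy as np
from bench import r
s=r.read_state();R=np.array(s["eef_rot"])[:2,:2];p=np.array(s["tcp_pos"])[:2]
h=np.array([.541,-.029]);yaw=.05
def P(ps,L,d):
    x=np.array([np.cos(ps),np.sin(ps)]);y=np.array([-x[1],x[0]]);return h-L*y-d*x
psi=np.arctan2(R[1,1],R[0,1]);print("psi",psi)
def out(ps,L,d,p0,R0):return (R0.T@(P(ps,L,d)-p0)*100).round(2)
print("start",out(psi,.1,.04,p,R))
p0=P(psi,.1,.04)
for th in(80,70,60,50,40,30,24):
    ps=yaw-np.radians(th);print(th,"spin",round(psi-ps,2),out(ps,.1,.0175,p0,R))
E
```

```text
psi -1.4129238110864164
start [-4.26 -4.02]
80 spin -0.07 [-0.09  2.92]
70 spin -0.24 [-0.13  4.69]
60 spin -0.42 [0.15 6.44]
50 spin -0.59 [0.72 8.11]
40 spin -0.76 [1.57 9.66]
30 spin -0.94 [ 2.68 11.04]
24 spin -1.04 [ 3.46 11.76]
```

Call:
jog_arm([
  {"dx":0,"dy":0,"dz":-1.5,"spin":0,"gripper":1},
  {"dx":0,"dy":0,"dz":-3,"spin":0,"gripper":1},
])

```text
clock: 17.22
tcp_pos: [0.4836, -0.0381, 0.1856]
eef_rot: [[0.988, 0.157, -0.002], [0.157, -0.988, 0.0], [-0.002, -0.001, -1.0]]
ft_force: [1.7, 0.1, 0.5]
finger_gap: 0.0006
gripper_force: 0.0
```

Call:
jog_arm([
  {"dx":-2,"dy":-2,"dz":-0.5,"spin":0,"gripper":1},
  {"dx":-4.3,"dy":-4,"dz":-0.5,"spin":0,"gripper":1},
  {"dx":-4.3,"dy":-4,"dz":0,"spin":0,"gripper":1},
  {"dx":-4.3,"dy":-4,"dz":2,"spin":0,"gripper":1},
  {"dx":-4.3,"dy":-4,"dz":4,"spin":0,"gripper":1},
  {"dx":-4.3,"dy":-4,"dz":6,"spin":0,"gripper":1},
  {"dx":-4.3,"dy":-4,"dz":6.8,"spin":0,"gripper":1},
  {"dx":-4.3,"dy":-4,"dz":6.8,"spin":0,"gripper":1},
  {"dx":-4.3,"dy":-4,"dz":6.8,"spin":0,"gripper":1},
])

```text
clock: 17.97
tcp_pos: [0.4359, -0.0055, 0.118]
eef_rot: [[0.988, 0.157, -0.0], [0.157, -0.988, 0.0], [-0.0, -0.0, -1.0]]
ft_force: [1.1, -0.3, -0.2]
finger_gap: 0.0006
gripper_force: 0.0
```

Call:
jog_arm([
  {"dx":0,"dy":1,"dz":0,"spin":0,"gripper":1},
  {"dx":0,"dy":1.8,"dz":0,"spin":0,"gripper":1},
  {"dx":0,"dy":2.4,"dz":0,"spin":-0.03,"gripper":1},
  {"dx":-0.1,"dy":2.9,"dz":0,"spin":-0.07,"gripper":1},
  {"dx":-0.1,"dy":3.5,"dz":0,"spin":-0.13,"gripper":1},
  {"dx":-0.1,"dy":4.1,"dz":0,"spin":-0.19,"gripper":1},
  {"dx":-0.1,"dy":4.7,"dz":0,"spin":-0.24,"gripper":1},
  {"dx":0,"dy":5.3,"dz":0,"spin":-0.3,"gripper":1},
  {"dx":0.1,"dy":5.9,"dz":0,"spin":-0.36,"gripper":1},
  {"dx":0.2,"dy":6.4,"dz":0,"spin":-0.42,"gripper":1},
  {"dx":0.4,"dy":7,"dz":0,"spin":-0.48,"gripper":1},
  {"dx":0.6,"dy":7.6,"dz":0,"spin":-0.54,"gripper":1},
  {"dx":0.8,"dy":8.1,"dz":0,"spin":-0.59,"gripper":1},
  {"dx":1.0,"dy":8.6,"dz":0,"spin":-0.65,"gripper":1},
  {"dx":1.3,"dy":9.2,"dz":0,"spin":-0.71,"gripper":1},
  {"dx":1.6,"dy":9.7,"dz":0,"spin":-0.76,"gripper":1},
  {"dx":1.6,"dy":9.7,"dz":0,"spin":-0.76,"gripper":1},
])

```text
clock: 19.38
tcp_pos: [0.4679, -0.1003, 0.1189]
eef_rot: [[0.608, 0.794, 0.003], [0.794, -0.608, -0.001], [0.001, 0.003, -1.0]]
ft_force: [0.7, -0.2, -0.8]
finger_gap: 0.0003
gripper_force: 0.0
```

Call:
jog_arm([
  {"dx":-0.1,"dy":0.6,"dz":0,"spin":-0.06,"gripper":1},
  {"dx":-0.1,"dy":1.2,"dz":0,"spin":-0.12,"gripper":1},
  {"dx":-0.1,"dy":1.8,"dz":0,"spin":-0.18,"gripper":1},
  {"dx":-0.1,"dy":2.3,"dz":0,"spin":-0.23,"gripper":1},
  {"dx":-0.1,"dy":2.8,"dz":0,"spin":-0.28,"gripper":1},
  {"dx":-0.1,"dy":2.8,"dz":0,"spin":-0.28,"gripper":1},
  {"dx":-0.1,"dy":2.8,"dz":0,"spin":-0.28,"gripper":1},
])

```text
clock: 19.97
tcp_pos: [0.4881, -0.1169, 0.1183]
eef_rot: [[0.367, 0.93, 0.0], [0.93, -0.367, -0.0], [0.0, 0.0, -1.0]]
ft_force: [-0.3, 0.3, -0.3]
finger_gap: 0.0001
gripper_force: 0.2
```

```bash
python3 - <<'E'
import numpy as np
from bench import r
s=r.read_state();R=np.array(s["eef_rot"]);p=np.array(s["tcp_pos"]);print(p.round(4),R.round(3).tolist(),np.array(s["ft_force"]).round(1))
# phase 2: tool y along cabinet -y => closing axis; finger at tool y=+-52.25 ; want right finger (cab y=+62) , TCP at cab y=114
yaw=.05;h=np.array([.541,-.029]);x=np.array([np.cos(yaw),np.sin(yaw)]);y=np.array([-x[1],x[0]])
C=lambda X,Y:h+x*(X+.068)+y*(Y-.090)
R2=R[:2,:2];psi=np.arctan2(R2[1,1],R2[0,1])
for nm,X in(("stand",-.150),("contact0",-.072-.016)):
    t=C(X,.114);print(nm,t.round(4),(R2.T@(t-p[:2])*100).round(2))
for a in(yaw-np.pi/2,yaw+np.pi/2):print("spin",round(psi-a,3),"q6 now",s["qpos"][5],"q1",s["qpos"][0])
E
```

```text
[ 0.4881 -0.1169  0.1183] [[0.367, 0.93, 0.0], [0.93, -0.367, -0.0], [0.0, 0.0, -1.0]] [-0.3  0.3 -0.3]
stand [ 0.4579 -0.0091] [ 8.91 -6.76]
contact0 [ 0.5198 -0.006 ] [11.47 -1.12]
spin 1.145 q6 now 0.1177298479199846 q1 -0.2578980756053741
spin -1.996 q6 now 0.1177298479199846 q1 -0.2578980756053741
```

Call:
jog_arm([
  {"dx":0,"dy":-1,"dz":-1,"spin":0,"gripper":1},
  {"dx":0,"dy":-2,"dz":-4,"spin":0,"gripper":1},
  {"dx":0,"dy":-3,"dz":-8,"spin":0,"gripper":1},
  {"dx":1.5,"dy":-4,"dz":-8,"spin":0.1,"gripper":0.5},
  {"dx":3,"dy":-5,"dz":-8,"spin":0.2,"gripper":0},
  {"dx":5,"dy":-6,"dz":-8,"spin":0.32,"gripper":-0.5},
  {"dx":7,"dy":-6.8,"dz":-8,"spin":0.44,"gripper":-1},
  {"dx":8.9,"dy":-6.8,"dz":-8,"spin":0.56,"gripper":-1},
  {"dx":8.9,"dy":-6.8,"dz":-8,"spin":0.68,"gripper":-1},
  {"dx":8.9,"dy":-6.8,"dz":-8,"spin":0.8,"gripper":-1},
  {"dx":8.9,"dy":-6.8,"dz":-8,"spin":0.92,"gripper":-1},
  {"dx":8.9,"dy":-6.8,"dz":-8,"spin":1.04,"gripper":-1},
  {"dx":8.9,"dy":-6.8,"dz":-8,"spin":1.145,"gripper":-1},
  {"dx":8.9,"dy":-6.8,"dz":-6,"spin":1.145,"gripper":-1},
  {"dx":8.9,"dy":-6.8,"dz":-3,"spin":1.145,"gripper":-1},
  {"dx":8.9,"dy":-6.8,"dz":-1,"spin":1.145,"gripper":-1},
  {"dx":8.9,"dy":-6.8,"dz":-0.2,"spin":1.145,"gripper":-1},
  {"dx":8.9,"dy":-6.8,"dz":0,"spin":1.145,"gripper":-1},
  {"dx":8.9,"dy":-6.8,"dz":0,"spin":1.145,"gripper":-1},
])

```text
clock: 21.55
tcp_pos: [0.4575, -0.0088, 0.1182]
eef_rot: [[0.999, 0.052, 0.0], [0.052, -0.999, 0.0], [0.0, -0.0, -1.0]]
ft_force: [-0.1, -0.5, 0.3]
finger_gap: 0.0911
gripper_force: 0.0
```

Call:
jog_arm([
  {"dx":1,"dy":0,"dz":0,"spin":0,"gripper":-1},
  {"dx":2.2,"dy":0,"dz":0,"spin":0,"gripper":-1},
  {"dx":3.4,"dy":0,"dz":0,"spin":0,"gripper":-1},
  {"dx":4.2,"dy":0,"dz":0,"spin":0,"gripper":-1},
  {"dx":4.6,"dy":0,"dz":0,"spin":0,"gripper":-1},
  {"dx":4.8,"dy":0,"dz":0,"spin":0,"gripper":-1},
  {"dx":5,"dy":0,"dz":0,"spin":0,"gripper":-1},
  {"dx":5.1,"dy":0,"dz":0,"spin":0,"gripper":-1},
  {"dx":5.2,"dy":0,"dz":0,"spin":0,"gripper":-1},
  {"dx":5.3,"dy":0,"dz":0,"spin":0,"gripper":-1},
  {"dx":5.4,"dy":0,"dz":0,"spin":0,"gripper":-1},
  {"dx":5.5,"dy":0,"dz":0,"spin":0,"gripper":-1},
  {"dx":5.5,"dy":0,"dz":0,"spin":0,"gripper":-1},
])

```text
clock: 22.63
tcp_pos: [0.5128, -0.0059, 0.118]
eef_rot: [[0.999, 0.053, 0.002], [0.053, -0.999, 0.0], [0.002, -0.0, -1.0]]
ft_force: [0.2, 0.1, 0.7]
finger_gap: 0.0913
gripper_force: 0.1
```

Call:
jog_arm([
  {"dx":0.05,"dy":0,"dz":0,"spin":0,"gripper":-1},
  {"dx":0.1,"dy":0,"dz":0,"spin":0,"gripper":-1},
  {"dx":0.15,"dy":0,"dz":0,"spin":0,"gripper":-1},
  {"dx":0.2,"dy":0,"dz":0,"spin":0,"gripper":-1},
  {"dx":0.25,"dy":0,"dz":0,"spin":0,"gripper":-1},
  {"dx":0.3,"dy":0,"dz":0,"spin":0,"gripper":-1},
  {"dx":0.35,"dy":0,"dz":0,"spin":0,"gripper":-1},
  {"dx":0.4,"dy":0,"dz":0,"spin":0,"gripper":-1},
  {"dx":0.4,"dy":0,"dz":0,"spin":0,"gripper":-1},
])

```text
clock: 23.38
tcp_pos: [0.5164, -0.0057, 0.1179]
eef_rot: [[0.999, 0.053, 0.0], [0.053, -0.999, 0.0], [0.0, -0.0, -1.0]]
ft_force: [-1.4, 0.5, 0.3]
finger_gap: 0.0912
gripper_force: 0.5
```

Call:
jog_arm([
  {"dx":0.05,"dy":0,"dz":0,"spin":0,"gripper":-1},
  {"dx":0.1,"dy":0,"dz":0,"spin":0,"gripper":-1},
  {"dx":0.15,"dy":0,"dz":0,"spin":0,"gripper":-1},
  {"dx":0.2,"dy":0,"dz":0,"spin":0,"gripper":-1},
  {"dx":0.25,"dy":0,"dz":0,"spin":0,"gripper":-1},
  {"dx":0.3,"dy":0,"dz":0,"spin":0,"gripper":-1},
  {"dx":0.3,"dy":0,"dz":0,"spin":0,"gripper":-1},
])

```text
clock: 23.97
tcp_pos: [0.5193, -0.0055, 0.1179]
eef_rot: [[0.999, 0.053, 0.0], [0.053, -0.999, 0.0], [0.0, -0.0, -1.0]]
ft_force: [-1.0, -0.5, -0.3]
finger_gap: 0.0913
gripper_force: 0.5
```

Call:
jog_arm([
  {"dx":0.05,"dy":0,"dz":0,"spin":0,"gripper":-1},
  {"dx":0.1,"dy":0,"dz":0,"spin":0,"gripper":-1},
  {"dx":0.15,"dy":0,"dz":0,"spin":0,"gripper":-1},
  {"dx":0.2,"dy":0,"dz":0,"spin":0,"gripper":-1},
  {"dx":0.2,"dy":0,"dz":0,"spin":0,"gripper":-1},
])

```text
clock: 24.38
tcp_pos: [0.5194, -0.0055, 0.1179]
eef_rot: [[0.999, 0.052, -0.004], [0.052, -0.999, -0.0], [-0.004, -0.0, -1.0]]
ft_force: [-6.9, -0.8, 5.3]
finger_gap: 0.0914
gripper_force: 3.3
```

There is a firm stop at 0.5194, against an expected flush position of 0.5198. I'll back off and take the last look.

Call:
jog_arm([
  {"dx":-0.3,"dy":0,"dz":0,"spin":0,"gripper":-1},
  {"dx":-1.5,"dy":0,"dz":0,"spin":0,"gripper":-1},
  {"dx":-4,"dy":0,"dz":0,"spin":0,"gripper":-1},
  {"dx":-7,"dy":0,"dz":-1,"spin":0,"gripper":-1},
  {"dx":-9,"dy":-3,"dz":-5,"spin":0,"gripper":-1},
  {"dx":-11,"dy":-6,"dz":-8,"spin":0,"gripper":-1},
  {"dx":-13,"dy":-10,"dz":-11,"spin":0,"gripper":-1},
  {"dx":-15,"dy":-14,"dz":-11,"spin":0,"gripper":-1},
  {"dx":-17,"dy":-18,"dz":-11,"spin":0,"gripper":-1},
  {"dx":-19,"dy":-22,"dz":-11,"spin":0,"gripper":-1},
  {"dx":-21,"dy":-25,"dz":-11,"spin":0,"gripper":-1},
  {"dx":-21,"dy":-28,"dz":-11,"spin":0,"gripper":-1},
  {"dx":-21,"dy":-28,"dz":-11,"spin":0,"gripper":-1},
  {"dx":-21,"dy":-28,"dz":-11,"spin":0,"gripper":-1},
])

```text
clock: 25.55
tcp_pos: [0.2963, 0.2667, 0.2285]
eef_rot: [[0.998, 0.058, 0.002], [0.058, -0.998, 0.004], [0.002, -0.004, -1.0]]
ft_force: [0.6, -0.3, -0.2]
finger_gap: 0.0913
gripper_force: 0.0
```

```bash
python3 - <<'E'
from ov import *
a=viewer.read_camera("scene");b=viewer.read_camera("top");q=np.load("q.npy");q[2]=.05
h=np.array([.541,-.029]);c=q[:3].copy();c[:2]=h-(Wc(np.r_[0,0,.05],(-68,90,0))[:2])
D=[(Wc,c,box((-68,-2,75),(8,160,130))[:],(0,255,0))]
A=np.vstack([np.hstack([crop(a,325,200,66,75,6)]),])
cv2.imwrite("pics/fin.png",np.hstack([crop(a,325,200,80,72,5),over(a,"scene",325,200,80,72,5,D)]) if 0 else np.vstack([np.hstack([crop(a,325,205,80,60,5),over(a,"scene",325,205,80,60,5,D)]),np.hstack([crop(b,312,140,80,60,5),over(b,"top",312,140,80,60,5,D)])]))
E
```

```text
(no output)
```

View pics/fin.png

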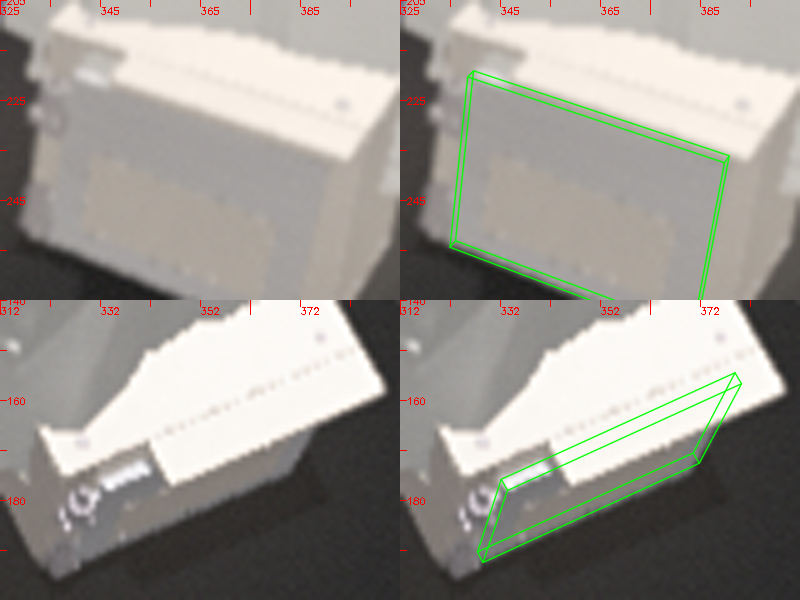

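The picture shows the door hung on both pins and closed under the lip, with its lower edge at top (329,253)-(370,235). I'll check flushness numerically by comparing the edge lines of the lip and the door bottom with the model at several door angles.

```bash
python3 - <<'E'
from ov import *
b=np.mean([cv2.cvtColor(viewer.read_camera("top"),cv2.COLOR_BGR2GRAY).astype(float) for _ in range(3)],0)
def edge(xs,l):  # strongest bright->dark drop near line l(x)
    P=[]
    for x in xs:
        y0=l(x);ys=np.arange(int(y0)-4,int(y0)+6);g=b[ys,x]-b[ys+1,x];g[g<0]=0
        i=g.argmax();w=g[max(i-1,0):i+2];P.append((x,(w*(ys[max(i-1,0):i+2]+.5)).sum()/w.sum()))
    P=np.array(P);k=np.polyfit(P[:,0],P[:,1],1);e=P[:,1]-np.polyval(k,P[:,0]);m=abs(e)<.6;return np.polyfit(P[m,0],P[m,1],1),m.mean(),e[m].std()
L=lambda p,q:(lambda x:p[1]+(x-p[0])*(q[1]-p[1])/(q[0]-p[0]))
lip=edge(range(350,386),L((347,177.4),(388.5,158.5)));dr=edge(range(336,367),L((329,193),(369.5,175)))
print("lip",lip,"door",dr)
h=np.array([.541,-.029])
def sl(P):
    u=proj("top",P);return (u[1,1]-u[0,1])/(u[1,0]-u[0,0]),u.round(1).tolist()
def cab(yaw):return np.r_[h-Wc(np.r_[0,0,yaw],(-68,90,0))[:2],yaw]
for yaw in(-.02,0,.02,.04,.06):
    c=cab(yaw);o=[sl([Wc(c,(-92,y,150)) for y in(40,-95)])]
    for th in(0,1,2,3,4):
        c2=cab(yaw-np.radians(th));o.append(round(sl([Wc(c2,(-72,y,10)) for y in(60,-78)])[0],3))
    print(yaw,o)
print("door bottom line y at x=340,360",np.polyval(dr[0],[340,360]),"lip y at 350,380",np.polyval(lip[0],[350,380]))
E
```

```text
lip (array([ -0.43452113, 327.0727878 ]), np.float64(1.0), np.float64(0.12995603382154433)) door (array([ -0.43380694, 334.21173583]), np.float64(1.0), np.float64(0.17616252920462636))
-0.02 [(np.float64(-0.3767774736587497), [[347.8, 178.1], [389.0, 162.5]]), np.float64(-0.378), np.float64(-0.359), np.float64(-0.34), np.float64(-0.321), np.float64(-0.302)]
0 [(np.float64(-0.39929963238767385), [[347.8, 177.7], [388.6, 161.4]]), np.float64(-0.401), np.float64(-0.381), np.float64(-0.362), np.float64(-0.342), np.float64(-0.324)]
0.02 [(np.float64(-0.4222411349320273), [[347.8, 177.4], [388.2, 160.3]]), np.float64(-0.424), np.float64(-0.404), np.float64(-0.384), np.float64(-0.364), np.float64(-0.345)]
0.04 [(np.float64(-0.445632802192061), [[347.8, 177.0], [387.7, 159.2]]), np.float64(-0.447), np.float64(-0.427), np.float64(-0.407), np.float64(-0.387), np.float64(-0.367)]
0.06 [(np.float64(-0.4695074153126549), [[347.8, 176.7], [387.2, 158.1]]), np.float64(-0.471), np.float64(-0.45), np.float64(-0.43), np.float64(-0.409), np.float64(-0.39)]
door bottom line y at x=340,360 [186.71737659 178.04123782] lip y at 350,380 [174.99039307 161.95475924]
```

The lip and door edge slopes agree to about 0.1°, so the door is flush, and the robot is clear. I'm handing in.

```bash
python3 -c "
from bench import hand_in;print(hand_in())"
```

```text
the job is handed in; nothing more can be done
None
```

The door is on both hinge pins, fully seated and swung shut flush (within about 0.1°), and the job was handed in at about 26 s of 72 s; I did not re-check the plain panel, vials, bottles or tape at the end.

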